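# Build the vacuum-storage column and draw its pump rod

## Robot

A 6-joint arm with a two-finger parallel gripper is mounted at the origin on a cart in front of the work surface, level with it; the furniture and walls round the work are solid. World frame = base frame: x ahead of the robot, y to its left, z up, the work surface at z = 0. Lengths are in m, angles in rad, forces in N, time in s.
With the tool pointing down it reaches from about 0.275 to 0.975 m from the base axis. Payload 8.4 kg.
Tool frame: the origin (TCP) lies where the fingers leave the gripper's body, on its centre line; the fingertips stand 88 mm ahead of it and the grasp point (between the pads) lies 69 mm ahead of it; z points along the fingers, y is the direction in which the jaws open and shut (so a half turn about z gives the same grasp; the last joint's range is limited). The gripper opens to 92 mm and grips with 3 to 60 N. Pads are 20 mm wide; open, the fingers measure 128 mm over their backs; the gripper's body (75 mm by 189 mm) begins 69 mm behind the grasp point.
Start: joints at [1.118, 0.353, 1.633, -0, 1.155, -0.002], TCP at [0.272, 0.563, 0.303] pointing down, gripper open.
Joint ranges: [-2.63, 2.63], [-0.92, 2.1], [0.06, 2.66], [-1.3, 4.44], [0, 2.69], [-3.02, 3.02]. Speed limits (rad/s): [2.22, 2.22, 2.79, 3.14, 3.14, 3.14].

## Interface

Orientations are given as a 3x3 rotation matrix whose columns are the frame's x, y, z axes.
In Python, from cell import arm, grab_frame, calibration, workorder gives the robot as it stands.
- The arm moves only by the tool carry_out, never from a script. Its argument "rows" is one flat list of numbers, 5 for each row, row after row: the shift along the tool's x, y, z in units of 0.03 m (1.0 is 0.03 m), then the turn about the tool's z in units of 8 degrees (1.0 is 8 degrees), then the opening, from 0 (shut) to 1 (fully open). A call has 1 to 8 rows; each row shifts and turns the pose as measured when the row begins, along the tool's axes as they then stand; what a row does not reach is not made up. A row lasts 1/8 s, in which the tool goes at most 62.5 mm and 10.7 degrees, less where a joint would pass 70% of its speed; a pose out of reach is approached as far as the arm can. A call with a number of a shift or a turn outside -1 to 1 is refused whole. A call with a gripper value outside its range is refused whole. The fingers move at their own pace and stop on an object; "squeeze" is the grip in N (left out, the last holds). Time passes only in rows, so rows that do not move let the fingers close. It gives the time, the measured TCP pose, the force and the opening at its end, in the units of the state.
- arm.observe(): the state, without advancing time (a new reading comes with each control period).
- grab_frame(name): name is "scene" or "side" or "wrist"; returns the picture (400x640x3 uint8, red, green, blue); there is no depth.
- calibration(name): a dict with "fx", "fy", "cx", "cy" (pixels), "R" (3x3) and "t" (3): a world point X has camera coordinates R X + t; the wrist camera has in their place "tool_from_camera" (4x4, takes a point from camera to tool coordinates, whose origin is the TCP and whose axes are the flange's). Camera axes: x right, y down, z forward; pixel columns grow to the right and rows downward; lengths in m; the calibration is good to about 2 mm. A picture is of the moment at which its call begins: read the wrist's pose just before it. calibration takes no time and is no camera call.
- workorder.hand_in(): hands the job in, once; it reports no verdict.
The state is a dict: "time_s": time; "q": joint angles; "dq": joint speeds; "tau": joint torques, N m; "position": TCP position; "tool_rot": TCP orientation; "ft_force": force on the tool from outside, world axes, zero at the start; "torque": the same for the moment, N m; "opening": finger opening in m.
Only numpy, scipy, OpenCV 4.12 (cv2) and the standard library are available. Lean on these libraries where they do the work, as an engineer would, in place of code of your own. Each camera call takes 0.05 s, during which the arm holds its last target.

## Task

Stack the vacuum storage cases: set the plain small case squarely and centred on the big flat case, then set the case with the pump knob squarely on top of that, putting each down gently and letting go of it. Then grip the pump's knob, draw the rod straight up half way out of its bore (25 mm, so that the groove round the rod comes level with the mouth) without pulling it clear or dragging its case out of square, and finish still holding the knob there. Leave the big case where it stands and do not disturb the tin, the spice jar and the salt shaker.

Things in the scene. Friction and masses are not known exactly. Their poses are not given: they have to be found in the camera images.
- base_case: big flat closed case, aluminium with wooden lid, loose, 0.9 kg, stays as the bottom of the column: 104 (its x) by 76 (its y) by 40 mm high, the largest and lowest of the three cases. Origin: centre of its underside; z up. Plain flat top 40 mm above the origin. All three cases look the same after half a turn
- mid_case: small plain closed case, aluminium with wooden lid, loose, about 0.4 kg: 84 (its x) by 56 (its y) by 50 mm high; grip from above across its 56 mm width. Origin: centre of its underside; z up. Flat top 50 mm above the origin. Goes on the big case, centred, long sides parallel
- pump_case: pump case, aluminium with wooden lid, loose, about 0.5 kg: 84 (its x) by 56 (its y) by 60 mm high; grip from above across its 56 mm width, not deep: the rod's knob stands 26 mm above its lid. Origin: centre of its underside; z up. Blind bore, 17.5 mm wide, 50 deep, upright in the middle of the lid, holds the loose rod. Goes on the small case, centred, long sides parallel
- pump_rod: steel pump rod, loose, 60 g, no spring, 16 mm thick, upright in the bore with little play (binds and drags the case if pulled aslant). Origin: centre of its foot, at home 10 mm above the pump case's underside; z along it, up. Knob 26 mm wide, from 58 to 76 mm above the foot; 8 mm of bare rod between lid and knob at home. Dark groove 25 mm above the foot, hidden at home
- bore_mouth (a point): centre of the bore's mouth, in the middle of the pump case's lid, 60 mm above its underside
- rod_knob (a point): centre of the pump rod's knob, 67 mm above the rod's foot; at home 17 mm above the bore's mouth
- tin: bystander: food tin, 57 mm in diameter, 72 mm high, loose; origin at the centre of its underside
- spice_jar: bystander: spice jar with a yellow cap, 42 by 42 by 96 mm, loose; origin at the centre of its underside
- shaker_mill: bystander: small glass salt shaker with a grey top, 44 mm in diameter, 90 mm high, loose; origin at the centre of its underside
Not all that is in view belongs to the job. What is shaped like the mid_case but red is not meant.

How it is judged:
On the way, in this order (a step that is already met when the one before it is completed fails the run):
1. the small plain case stands squarely on the big case, let go (horizontal distance between mid_case and base_case below 0.01 m and z of mid_case in the frame of base_case between 0.036 and 0.044 m and angle between the x axis of mid_case and the x axis of base_case, either way round below 0.12 rad and angle between mid_case's own z axis and vertical below 0.05 rad and contact force between the fingers and mid_case below 0.5 N), for 0.2 s.
2. the pump case stands squarely on the small case, let go, its rod still home (horizontal distance between pump_case and mid_case below 0.01 m and z of pump_case in the frame of mid_case between 0.046 and 0.054 m and angle between the x axis of pump_case and the x axis of mid_case, either way round below 0.12 rad and angle between pump_case's own z axis and vertical below 0.05 rad and contact force between the fingers and pump_case below 0.5 N and z of pump_rod in the frame of pump_case below 0.014 m), for 0.2 s.
At the end, for the whole second after the job is handed in: Each upper case is within 10 mm of centred on the one below, parallel to 0.12 rad, seated to 4 mm, level to 0.05 rad, not touched by the fingers; big case moved under 30 mm; the fingers hold the rod still (over 1 N), 17 to 33 mm out (25 wanted), in line with its bore to 0.08 rad (all of step 1 and horizontal distance between pump_case and mid_case below 0.01 m and z of pump_case in the frame of mid_case between 0.046 and 0.054 m and angle between the x axis of pump_case and the x axis of mid_case, either way round below 0.12 rad and angle between pump_case's own z axis and vertical below 0.05 rad and contact force between the fingers and pump_case below 0.5 N and distance of base_case from where it was at the start of the episode below 0.03 m and z of pump_rod in the frame of pump_case between 0.027 and 0.043 m and angle between the z axis of pump_rod and the z axis of pump_case, either way round below 0.08 rad and contact force between the fingers and pump_rod above 1 N and linear speed of each of pump_rod, pump_case below 0.01 m/s); the arm keeps its last pose, push and grip.
It fails at once if the pump rod is pulled (nearly) clear of its bore: more than 44 mm out (z of pump_rod in the frame of pump_case above 0.054 m).
It fails at once if a case is dropped (falls faster than 0.6 m/s out of the fingers) ((linear speed of mid_case above 0.6 m/s and contact force between the fingers and mid_case below 0.5 N) or (linear speed of pump_case above 0.6 m/s and contact force between the fingers and pump_case below 0.5 N)).
It fails at once if the big case is shoved more than 30 mm (distance of base_case from where it was at the start of the episode above 0.03 m).
It fails at once if a bystander is disturbed: shifted more than 30 mm or tipped (distance of any of tin, spice_jar, shaker_mill from where it was at the start of the episode above 0.03 m or angle between any of tin, spice_jar, shaker_mill's own z axis and vertical above 0.3 rad).
It also fails if it takes over 72 s, if anything falls off the work surface, if the arm or the gripper's body presses on something with over 40 N, if the wrist force passes 120 N, or if a joint passes its speed limit or range.

## Working session

There is one attempt and no reset: what is moved stays moved. The work goes in short steps, Python scripts to look and compute and a tool call to move; the robot and the scene stay as the last step left them, time stands still between calls to the robot, and variables do not carry over. Pictures are saved under pics/ and viewed, and the job is handed in when it is done.

Besides the shell and the picture viewer there is one more tool, called after "Call:" as name(argument=value, ...) on one line, values as JSON. carry_out: Moves the arm, as the interface text tells. Shifts and turns lie within -1 to 1; 1 stands for 0.03 m of shift or 8 degrees of turn. Its arguments: {"type":"object","properties":{"rows":{"type":"array"},"squeeze":{"type":"number"}},"required":["rows"]}

```bash
mkdir -p pics; ls; python3 - <<'E'
from cell import arm, grab_frame, calibration
import cv2,numpy as np
s=arm.observe(); print(s)
for n in ["scene","side","wrist"]:
    c=calibration(n); print(n,{k:np.round(v,4).tolist() for k,v in c.items()})
    im=grab_frame(n); cv2.imwrite(f"pics/{n}0.png",im[:,:,::-1])
E
```

```text
pics
{'time_s': 0.0, 'q': array([ 1.11754819e+00,  3.53658891e-01,  1.63414479e+00, -1.33767385e-05,
        1.15520399e+00, -2.40754604e-03]), 'dq': array([-2.76203666e-04,  8.85998482e-05, -3.30310659e-04,  9.70932186e-05,
        6.42718477e-04,  1.98212091e-04]), 'tau': array([-4.13550606e-04, -5.93830705e+01, -3.34228277e+01,  6.99164509e-02,
        2.32627761e-02, -8.10147503e-05]), 'position': array([0.2721657 , 0.56220238, 0.30195234]), 'tool_rot': array([[-9.00083518e-01,  4.35716985e-01, -6.08617601e-04],
       [ 4.35717410e-01,  9.00082611e-01, -1.27750307e-03],
       [-8.82366412e-06, -1.41504474e-03, -9.99998999e-01]]), 'ft_force': array([ 0.46118668, -0.4041798 ,  0.53016769]), 'torque': array([-0.01110698,  0.01509733,  0.00869285]), 'opening': 0.09195970683036055}
scene {'fx': 397.9635, 'fy': 397.9635, 'cx': 321.4004, 'cy': 200.0726, 'R': [[0.7901, -0.6127, 0.0194], [-0.2536, -0.3555, -0.8996], [0.5581, 0.7059, -0.4362]], 't': [-0.2892, 0.2799, 0.9794]}
side {'fx': 407.069, 'fy': 407.069, 'cx': 326.7104, 'cy': 205.4356, 'R': [[0.9157, -0.4018, 0.0103], [-0.2131, -0.507, -0.8352], [0.3408, 0.7626, -0.5499]], 't': [-0.4042, 0.2858, 0.9133]}
wrist {'fx': 349.8409, 'fy': 349.8409, 'cx': 315.7519, 'cy': 195.9558, 'tool_from_camera': [[-0.0012, -0.9629, -0.27, 0.0756], [1.0, -0.0009, -0.0011, 0.0003], [0.0008, -0.27, 0.9629, -0.0833], [0.0, 0.0, 0.0, 1.0]]}
```

View pics/scene0.png

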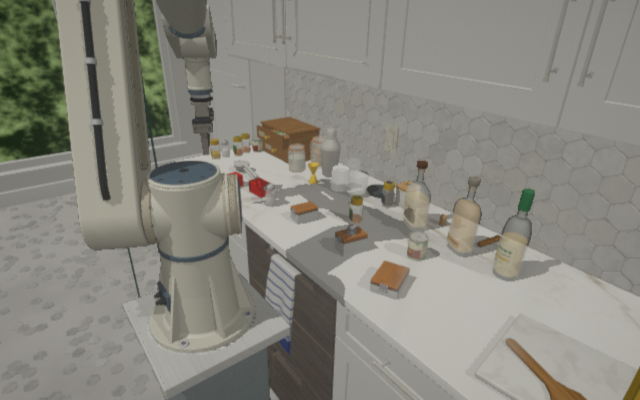

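View pics/side0.png

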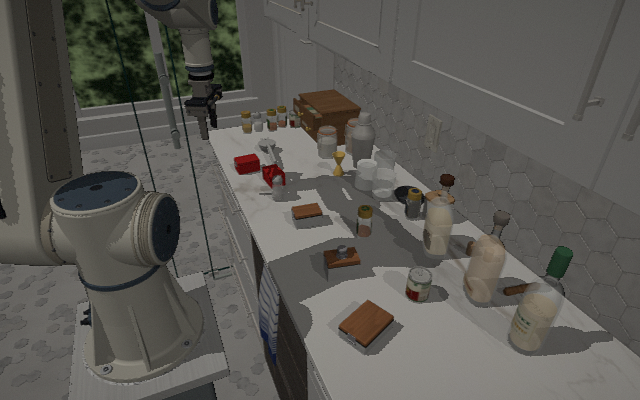

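View pics/wrist0.png

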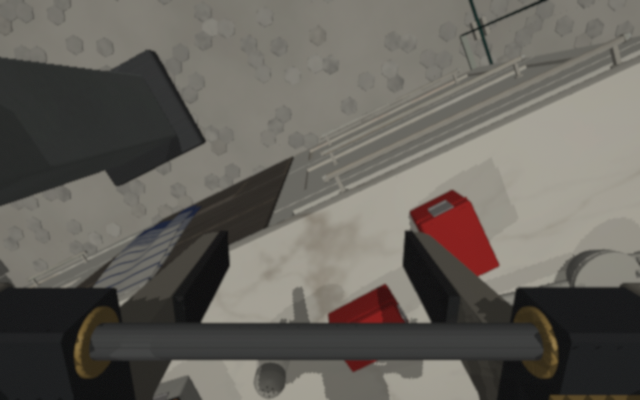

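Side view candidates: the plain mid case is at (308,211), with the red box lookalikes at (246,164) and (273,176). The pump case with its knob is at (342,258), and the base case is the largest, at (367,323). Bystanders are the spice jar (364,221), tin (418,285) and shaker (278,188). I'll check these in a close crop and measure the lids.

```bash
cat > h.py <<'E'
from cell import arm, grab_frame, calibration
import cv2,numpy as np
def ray(name,uv,z,state=None):
    c=calibration(name); uv=np.atleast_2d(np.asarray(uv,float))
    d=np.c_[(uv[:,0]-c['cx'])/c['fx'],(uv[:,1]-c['cy'])/c['fy'],np.ones(len(uv))]
    if name=='wrist':
        T=np.array(c['tool_from_camera']); R=np.array(state['tool_rot'])@T[:3,:3]; o=np.array(state['tool_rot'])@T[:3,3]+state['position']
        D=d@R.T
    else:
        R=np.array(c['R']); o=-R.T@np.array(c['t']); D=d@R
    return o+D*((z-o[2])/D[:,2])[:,None]
def proj(name,X,state=None):
    c=calibration(name); X=np.atleast_2d(np.asarray(X,float))
    if name=='wrist':
        T=np.array(c['tool_from_camera']); P=(X-state['position'])@np.array(state['tool_rot']); P=(P-T[:3,3])@T[:3,:3]
    else: P=X@np.array(c['R']).T+c['t']
    return np.c_[P[:,0]/P[:,2]*c['fx']+c['cx'],P[:,1]/P[:,2]*c['fy']+c['cy']]
def wood(im):
    h=cv2.cvtColor(im,cv2.COLOR_RGB2HSV)
    return cv2.inRange(h,(3,110,50),(20,255,255))
def rect(P):
    (c,s,a)=cv2.minAreaRect((P[:,:2]*1000).astype(np.float32)); 
    if s[0]<s[1]: s=s[::-1]; a+=90
    return np.round(c,1),np.round(s,1),(a+90)%180-90
E
python3 - <<'E'
from h import *
for n in ["scene","side"]:
    im=cv2.imread(f"pics/{n}0.png")[:,:,::-1].copy()
    m=wood(im); cs,_=cv2.findContours(m,0,1)
    for c in cs:
        if cv2.contourArea(c)<150: continue
        x=c[:,0].mean(0)
        print(n,cv2.boundingRect(c),cv2.contourArea(c))
        for z in (.04,.05,.06):
            print('  ',z,*rect(ray(n,c[:,0],z)))
c=cv2.imread("pics/side0.png")[140:360,220:450]; cv2.imwrite("pics/c.png",cv2.resize(c,None,fx=3.4,fy=2.7))
E
```

```text
scene (519, 351, 67, 49) 698.5
   0.04 [ 441.4 -610.4] [130.6  56.9] 81.7845687866211
   0.05 [ 430.7 -612.9] [128.5  56. ] 81.78455352783203
   0.06 [ 420.  -615.3] [126.5  55.1] 81.78458404541016
scene (371, 261, 32, 28) 499.5
   0.04 [ 445.3 -194.4] [108.7  69.2] 24.82475471496582
   0.05 [ 434.6 -203.4] [107.   68.2] 24.824729919433594
   0.06 [ 423.8 -212.3] [105.3  67.1] 24.82476234436035
scene (336, 227, 31, 16) 172.0
   0.04 [503.3  22.9] [89.4 63.9] -10.523269653320312
   0.05 [491.6  10.6] [88.  62.9] -10.523262023925781
   0.06 [480.   -1.7] [86.6 61.9] -10.523262023925781
scene (292, 202, 26, 12) 153.5
   0.04 [491.2 263.4] [86.2 60.3] -6.0953216552734375
   0.05 [479.8 247.4] [84.9 59.4] -6.0952606201171875
   0.06 [468.3 231.4] [83.6 58.5] -6.095283508300781
scene (258, 118, 61, 44) 1425.5
   0.04 [ 934.1 1018.6] [791.7 348.6] 60.353675842285156
   0.05 [915.7 990.9] [779.4 343.2] 60.353702545166016
   0.06 [897.4 963.1] [767.1 337.8] 60.35369873046875
side (339, 300, 54, 46) 1267.0
   0.04 [ 450.4 -194.5] [107.1  76.4] 23.960590362548828
   0.05 [ 445.7 -201.9] [105.6  75.4] 23.96059226989746
   0.06 [ 441.  -209.2] [104.1  74.3] 23.960594177246094
side (324, 247, 36, 21) 362.5
   0.04 [493.5  22.8] [86.7 68.6] -11.692459106445312
   0.05 [488.2  12.3] [85.5 67.6] -11.692459106445312
   0.06 [482.9   1.9] [84.3 66.6] -11.692459106445312
side (292, 203, 30, 16) 287.5
   0.04 [487.9 263.3] [84.4 66.2] -6.579010009765625
   0.05 [482.7 249.4] [83.2 65.3] -6.5789794921875
   0.06 [477.5 235.6] [82.  64.4] -6.579010009765625
side (294, 90, 67, 55) 2142.5
   0.04 [894.3 995.9] [696.2 326.9] 79.49291229248047
   0.05 [883.3 971.7] [686.3 322.3] 79.49291229248047
   0.06 [872.4 947.4] [676.4 317.7] 79.49291229248047
```

View pics/c.png

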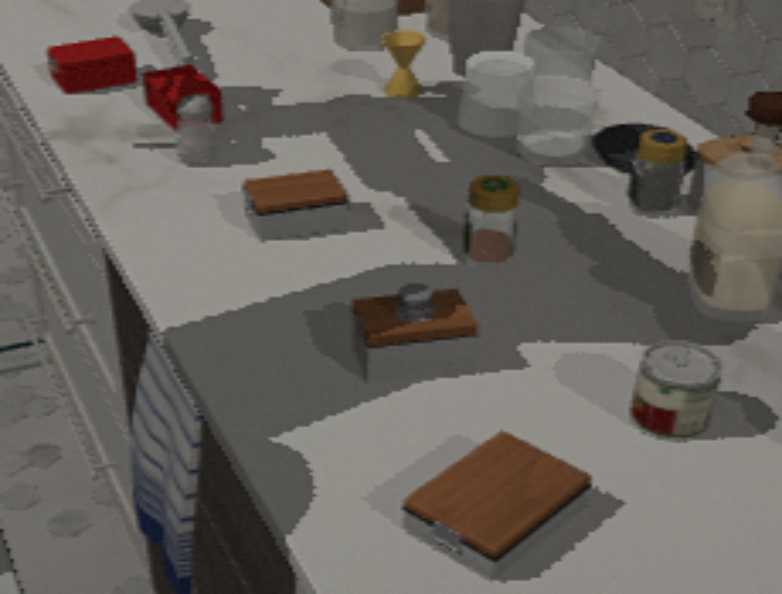

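The crop shows the plain aluminium case with a wooden lid at (308,211), which is not red. The knobbed pump case is at (342,258) and the large flat case at (367,323), so the choice holds. Next I'll hover over the mid case and refine with the wrist camera.

Call:
carry_out(rows=[0,0,0,-0.8,1,0,0,0,-0.9,1,0,0,0,-0.8,1,-0.8,-0.96,0,0,1,-0.8,-0.96,0,0,1,-0.8,-0.96,0,0,1,-0.8,-0.96,0,0,1,-0.8,-0.96,0,0,1], squeeze=25)

```text
time_s: 1.15
position: [0.3797, 0.4049, 0.2999]
tool_rot: [[-0.996, 0.085, -0.002], [0.085, 0.996, -0.004], [0.002, -0.004, -1.0]]
ft_force: [0.2, 0.7, -0.9]
opening: 0.0917
```

```bash
cat >> h.py <<'E'
def delta(x,y,z,yawy):
    """target grasp-point xyz in m; yaw of tool y in deg (mod 180)"""
    s=arm.observe(); R=s['tool_rot']; p=s['position']; g=p+0.069*R[:,2]
    a=np.degrees(np.arctan2(R[1,1],R[0,1])); d=(yawy-a+90)%180-90
    D=R.T@(np.array([x,y,z])-g)/0.03
    print('t',round(s['time_s'],2),'grasp',np.round(g,4),'tooly yaw',round(a,2),'opening',round(s['opening'],4),'F',np.round(s['ft_force'],1),'tilt',np.round(R[:2,2],4))
    print(' shift units (tool, now):',np.round(D,2),' turn units:',round(-d/8,2))
    return s
E
python3 - <<'E'
from h import *
delta(.482,.249,.231,84)
# bystanders: base contact estimate
for n,p in dict(jar=(364,237),tin=(418,301),shaker=(278,200)).items(): print(n,ray('side',p,0))
E
```

```text
t 1.15 grasp [0.3795 0.4046 0.2309] tooly yaw 85.1 opening 0.0917 F [ 0.2  0.7 -0.9] tilt [-0.0025 -0.0039]
 shift units (tool, now): [-3.85 -4.88  0.01]  turn units: 0.14
jar [[ 6.15250186e-01  1.19428994e-01 -1.11022302e-16]]
tin [[ 0.61678546 -0.15946183  0.        ]]
shaker [[0.44273125 0.41397568 0.        ]]
```

Call:
carry_out(rows=[-0.75,-0.96,0,0.14,1,-0.75,-0.96,0,0,1,-0.75,-0.96,0,0,1,-0.75,-0.96,0,0,1,-0.75,-0.96,0,0,1,-0.2,-0.3,0,0,1,0,0,0,0,1])

```text
time_s: 2.02
position: [0.485, 0.2331, 0.2993]
tool_rot: [[-0.994, 0.109, -0.004], [0.109, 0.994, -0.005], [0.004, -0.005, -1.0]]
ft_force: [0.6, -0.5, -0.0]
opening: 0.0916
```

```bash
cat >> h.py <<'E'
def look(tag,hs,amin=400):
    s=arm.observe(); im=grab_frame('wrist'); cv2.imwrite(f'pics/{tag}.png',im[:,:,::-1])
    m=wood(im); m=cv2.morphologyEx(m,cv2.MORPH_OPEN,np.ones((3,3))); cs,_=cv2.findContours(m,0,1)
    for c in cs:
        if cv2.contourArea(c)<amin: continue
        print(cv2.boundingRect(c),cv2.contourArea(c),[rect(ray('wrist',c[:,0],z,s)) for z in hs])
    return s,im
E
python3 - <<'E'
from h import *
delta(.482,.249,.231,84)
look('w1',(.05,.06))
E
```

```text
t 2.02 grasp [0.4847 0.2328 0.2303] tooly yaw 83.76 opening 0.0916 F [ 0.6 -0.5 -0. ] tilt [-0.004  -0.0047]
 shift units (tool, now): [ 0.15  0.53 -0.02]  turn units: -0.03
(74, 308, 28, 70) 514.0 [(array([641.9, -46.1]), array([98.1, 20.1]), -25.482009887695312), (array([635. , -37.5]), array([95.2, 19.5]), -25.482017517089844)]
(53, 163, 64, 86) 3219.5 [(array([487.4,  -0.5]), array([86.1, 56.9]), -11.119308471679688), (array([485.1,   6.8]), array([83.5, 55.2]), -11.119308471679688)]
(314, 135, 57, 83) 4439.0 [(array([485.5, 256.7]), array([81.5, 53.7]), -6.2758636474609375), (array([483.2, 256.3]), array([79. , 52.1]), -6.275901794433594)]
```

View pics/w1.png

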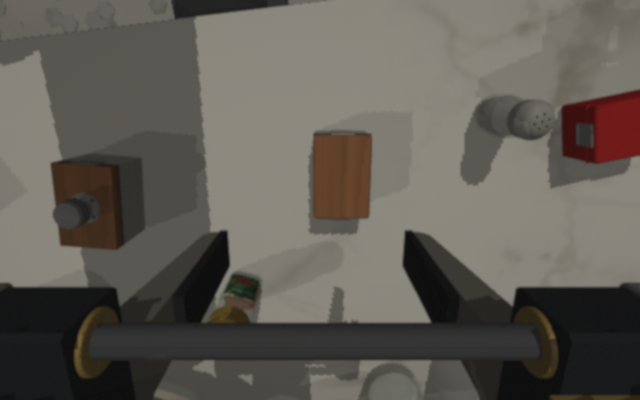

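Call:
carry_out(rows=[0.05,0.78,0.2,0,1,0,0,0.95,0,1,0,0,0.95,0,1,0,0,0.95,0,1,0,0,0.5,0,1,0,0,0,0,1])

```text
time_s: 2.82
position: [0.4825, 0.2641, 0.1907]
tool_rot: [[-0.995, 0.102, -0.003], [0.102, 0.995, -0.002], [0.003, -0.002, -1.0]]
ft_force: [0.5, 0.3, 0.6]
opening: 0.0919
```

```bash
python3 - <<'E'
from h import *
delta(.4855,.256,.033,83.75)
look('w2',(.05,))
E
```

```text
t 2.83 grasp [0.4823 0.2639 0.1217] tooly yaw 84.15 opening 0.0919 F [0.5 0.3 0.6] tilt [-0.0031 -0.0021]
 shift units (tool, now): [-0.14 -0.24  2.96]  turn units: 0.05
(74, 308, 28, 69) 497.5 [(array([564.7,  80.1]), array([65.5, 14.3]), -24.54332733154297)]
(266, 158, 83, 118) 8995.0 [(array([485. , 257.2]), array([83.6, 53.8]), -6.1649322509765625)]
```

View pics/w2.png

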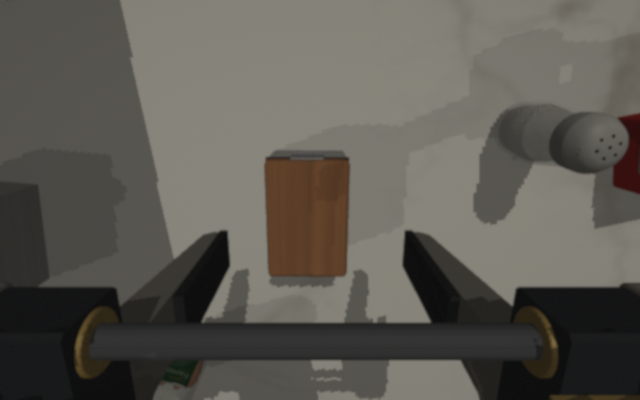

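Call:
carry_out(rows=[-0.1,-0.22,0.4,0.05,1,0,0,0.8,0,1,0,0,0.8,0,1,0,0,0.5,0,1,0,0,0.2,0,1,0,0,0,0,1])

```text
time_s: 3.62
position: [0.4884, 0.257, 0.1109]
tool_rot: [[-0.994, 0.111, 0.005], [0.111, 0.994, 0.002], [-0.005, 0.002, -1.0]]
ft_force: [0.0, -0.1, -0.1]
opening: 0.0918
```

```bash
python3 - <<'E'
from h import *
delta(.485,.257,.032,83.8)
E
```

```text
t 3.62 grasp [0.4887 0.2572 0.0419] tooly yaw 83.63 opening 0.0918 F [ 0.  -0.1 -0.1] tilt [0.0049 0.0019]
 shift units (tool, now): [ 0.12 -0.02  0.33]  turn units: -0.02
```

Call:
carry_out(rows=[0.12,0,0.3,0,1,0,0,0,0,1,0,0,0,0,0.55,0,0,0,0,0.3,0,0,0,0,0.3,0,0,0,0,0.3,0,0,0,0,0.3])

```text
time_s: 4.5
position: [0.4855, 0.258, 0.103]
tool_rot: [[-0.994, 0.111, 0.007], [0.111, 0.994, 0.003], [-0.007, 0.004, -1.0]]
ft_force: [0.0, -0.1, -0.2]
opening: 0.0559
```

```bash
python3 - <<'E'
from h import *
delta(.485,.257,.132,83.8)
E
```

```text
t 4.5 grasp [0.486  0.2582 0.034 ] tooly yaw 83.64 opening 0.0559 F [ 0.  -0.1 -0.2] tilt [0.0075 0.0031]
 shift units (tool, now): [ 0.01 -0.03 -3.27]  turn units: -0.02
```

Call:
carry_out(rows=[0,0,-0.3,0,0.3,0,0,-0.8,0,0.3,0,0,-0.95,0,0.3,0,0,-0.95,0,0.3,0,0,-0.95,0,0.3,0,0,-0.95,0,0.3,0,0,-0.5,0,0.3,0,0,0,0,0.3])

```text
time_s: 5.5
position: [0.4818, 0.2563, 0.2701]
tool_rot: [[-0.994, 0.111, 0.002], [0.111, 0.994, 0.0], [-0.002, 0.001, -1.0]]
ft_force: [-0.2, 0.7, -4.8]
opening: 0.0556
```

```bash
python3 - <<'E'
from h import *
delta(.448,-.195,.18,90+24.4)
look('w3',(.05,.06,.04))
E
```

```text
t 5.5 grasp [0.482  0.2563 0.2011] tooly yaw 83.64 opening 0.0556 F [-0.2  0.7 -4.8] tilt [0.0021 0.0005]
 shift units (tool, now): [ -0.54 -15.08   0.69]  turn units: -3.85
(161, 309, 25, 69) 587.5 [(array([630.7,  90. ]), array([85. , 18.8]), -21.801361083984375), (array([623.3,  95.8]), array([82.2, 18.2]), -21.801361083984375), (array([638. ,  84.3]), array([87.8, 19.5]), -21.801353454589844)]
(249, 182, 134, 141) 17521.5 [(array([550.4, 248.5]), array([144.2, 123.4]), -6.431182861328125), (array([545.7, 249. ]), array([139.5, 119.3]), -6.431182861328125), (array([555.2, 248. ]), array([149. , 127.5]), -6.431175231933594)]
(0, 175, 74, 92) 3871.0 [(array([487.5,  -2.4]), array([87. , 58.4]), -11.050552368164062), (array([484.9,   6.4]), array([84.1, 56.5]), -11.050559997558594), (array([490.2, -11.2]), array([89.8, 60.3]), -11.050544738769531)]
```

View pics/w3.png

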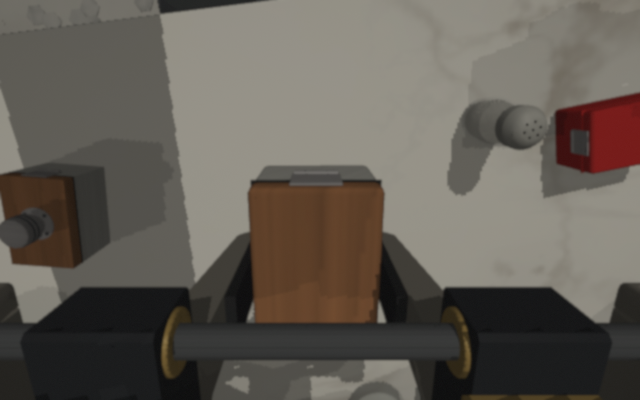

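Call:
carry_out(rows=[-0.05,-0.6,0,0,0.3,-0.05,-0.98,0,0,0.3,-0.05,-0.98,0,0,0.3,-0.05,-0.98,0,0,0.3,-0.05,-0.98,0,0,0.3,-0.05,-0.98,0,0,0.3,-0.05,-0.98,0,0,0.3,-0.05,-0.98,0,0,0.3])

```text
time_s: 6.55
position: [0.4618, 0.0202, 0.2603]
tool_rot: [[-0.994, 0.108, -0.016], [0.108, 0.994, -0.006], [0.015, -0.008, -1.0]]
ft_force: [0.4, -0.6, -3.5]
opening: 0.0562
```

Call:
carry_out(rows=[-0.05,-0.98,0,0,0.3,-0.05,-0.98,0,0,0.3,-0.05,-0.8,0,0,0.3,0,-0.5,0,-0.7,0.3,0,0,0,-0.95,0.3,0,0,0,-0.95,0.3,0,0,0,-0.7,0.3,0,0,0,0,0.3])

```text
time_s: 7.55
position: [0.4455, -0.0877, 0.2522]
tool_rot: [[-0.935, -0.353, -0.034], [-0.353, 0.936, -0.006], [0.033, 0.007, -0.999]]
ft_force: [-0.5, 0.4, -4.8]
opening: 0.0558
```

```bash
python3 - <<'E'
from h import *
delta(.448,-.195,.18,90+24.4)
look('w4',(.06,.04))
E
```

```text
t 7.55 grasp [ 0.4431 -0.0881  0.1832] tooly yaw 110.65 opening 0.0558 F [-0.5  0.4 -4.8] tilt [-0.0335 -0.0055]
 shift units (tool, now): [ 1.1  -3.39  0.12]  turn units: -0.47
(443, 310, 28, 68) 578.0 [(array([523.6,  85.3]), array([72.5, 17.7]), 41.53935623168945), (array([534.1,  99.6]), array([77.7, 19. ]), 41.53931427001953)]
(161, 307, 30, 67) 648.0 [(array([ 613.1, -162.3]), array([71.2, 20.6]), 3.315376043319702), (array([ 630. , -165.8]), array([76.4, 22.1]), 3.315389633178711)]
(393, 224, 59, 56) 1194.5 [(array([451. ,  12.6]), array([61.6, 23.1]), 65.44750213623047), (array([456.3,  21.7]), array([66.1, 24.7]), 65.4473648071289)]
(146, 99, 239, 223) 27922.5 [(array([ 472.6, -113.8]), array([198.9, 181.9]), 23.650447845458984), (array([ 479.4, -113.8]), array([213.2, 195. ]), 23.650455474853516)]
```

View pics/w4.png

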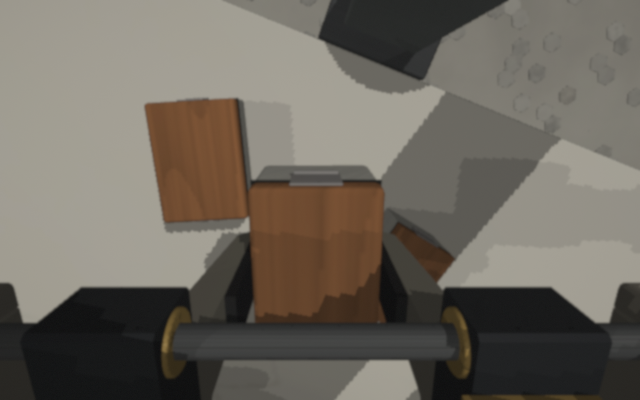

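Call:
carry_out(rows=[0,0,0,-0.4,0.3,0,0,0,0,0.3])

```text
time_s: 7.85
position: [0.4445, -0.088, 0.2514]
tool_rot: [[-0.916, -0.4, -0.035], [-0.4, 0.917, -0.005], [0.034, 0.009, -0.999]]
ft_force: [0.3, -0.5, -3.9]
opening: 0.0558
```

```bash
python3 - <<'E'
from h import *
s=delta(.448,-.195,.18,90+24.4)
im=grab_frame('wrist'); cv2.imwrite('pics/w5.png',im[:,:,::-1])
g=im.copy()
m=wood(im); print(cv2.boundingRect(m))
n=cv2.erode(m,np.ones((5,5))); 
for k in range(140,256,6): print(k,np.flatnonzero(m[:,k])[[0,-1]] if m[:,k].any() else None,end=' ')
E
```

```text
t 7.85 grasp [ 0.4421 -0.0884  0.1824] tooly yaw 113.56 opening 0.0558 F [ 0.3 -0.5 -3.9] tilt [-0.0353 -0.0052]
 shift units (tool, now): [ 1.24 -3.34  0.09]  turn units: -0.11
(148, 96, 452, 304)
140 None 146 None 152 [ 97 134] 158 [ 97 185] 164 [ 97 374] 170 [ 97 377] 176 [ 97 374] 182 [ 97 366] 188 [ 97 321] 194 [ 97 215] 200 [ 97 215] 206 [ 96 215] 212 [ 97 215] 218 [ 97 215] 224 [ 97 215] 230 [ 97 215] 236 [ 97 215] 242 [128 215] 248 [192 211] 254 [184 300]
```

View pics/w5.png

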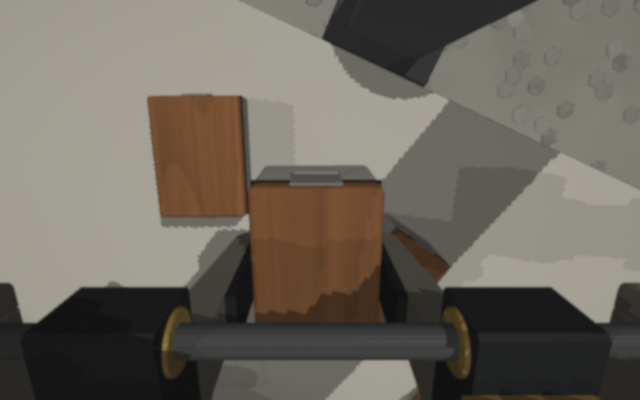

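```bash
cat >> h.py <<'E'
def toolray(uv,ztool):
    c=calibration('wrist'); T=np.array(c['tool_from_camera']); uv=np.atleast_2d(np.asarray(uv,float))
    d=np.c_[(uv[:,0]-c['cx'])/c['fx'],(uv[:,1]-c['cy'])/c['fy'],np.ones(len(uv))]@T[:3,:3].T
    return T[:3,3]+d*((ztool-T[2,3])/d[:,2])[:,None]
E
python3 - <<'E'
from h import *
s=arm.observe(); im=cv2.imread('pics/w5.png')[:,:,::-1].copy(); m=wood(im)
b=m.copy(); b[:,246:]=0; b[230:]=0
P=np.argwhere(b)[:,::-1]; h=cv2.convexHull(P.astype(np.int32))[:,0]
r=ray('wrist',h,.04,s); print(rect(r))
print('corners',ray('wrist',[(148.5,96.5),(242.5,96.5),(247,215.5),(161,216)],.04,s)[:,:2])
b=m.copy(); b[:,:250]=0;b[:,384:]=0;b[320:]=0
for r in range(175,310,15):
    k=np.flatnonzero(b[r]); print(r,k[[0,-1]] if len(k) else None, end=' ')
print(toolray([(251,182),(383,182)],.053))
E
```

```text
(array([ 452.3, -190.9]), array([101.3,  75.6]), 23.681751251220703)
corners [[ 0.42092546 -0.24508618]
 [ 0.39047657 -0.17498836]
 [ 0.48385524 -0.13558474]
 [ 0.5142733  -0.20504015]]
175 None 190 [250 382] 205 [250 382] 220 [251 382] 235 [250 381] 250 [250 381] 265 [252 380] 280 [253 379] 295 [253 378] [[ 0.04335335 -0.02623277  0.053     ]
 [ 0.04329412  0.02658095  0.053     ]]
```

```bash
python3 - <<'E'
from h import *
delta(.4545,-.191,.10,90+23.75)
E
```

```text
t 7.9 grasp [ 0.4421 -0.0884  0.1824] tooly yaw 113.53 opening 0.0562 F [ 0.2 -0.7 -4.8] tilt [-0.0354 -0.0053]
 shift units (tool, now): [ 0.89 -3.33  2.75]  turn units: -0.03
```

Call:
carry_out(rows=[0.22,-0.85,0,0,0.3,0.22,-0.85,0,0,0.3,0.22,-0.85,0,0,0.3,0.2,-0.7,0,0,0.3,0,0,0.9,0,0.3,0,0,0.9,0,0.3])

```text
time_s: 8.65
position: [0.4592, -0.192, 0.1975]
tool_rot: [[-0.921, -0.387, -0.031], [-0.387, 0.922, -0.007], [0.031, 0.006, -0.999]]
ft_force: [-0.2, -0.3, -4.4]
opening: 0.0553
```

```bash
python3 - <<'E'
from h import *
s=delta(.4545,-.191,.10,90+23.75)
im=grab_frame('side'); cv2.imwrite('pics/s6.png',cv2.resize(im[230:380,270:470,::-1],None,fx=4,fy=4))
E
```

```text
t 8.65 grasp [ 0.457  -0.1925  0.1285] tooly yaw 112.78 opening 0.0553 F [-0.2 -0.3 -4.4] tilt [-0.0311 -0.007 ]
 shift units (tool, now): [0.03 0.07 0.95]  turn units: -0.12
```

View pics/s6.png

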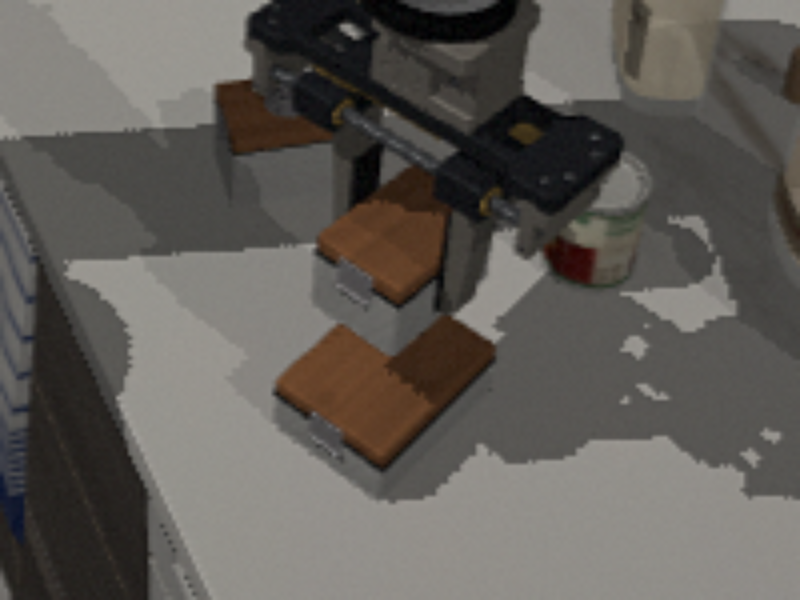

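Call:
carry_out(rows=[0.03,0.07,0.7,-0.12,0.3,0,0,0.7,0,0.3,0,0,0.1,0,0.3,0,0,0,0,0.3])

```text
time_s: 9.2
position: [0.4548, -0.1902, 0.1494]
tool_rot: [[-0.917, -0.398, -0.036], [-0.398, 0.917, -0.005], [0.035, 0.009, -0.999]]
ft_force: [-1.3, -0.3, -4.3]
opening: 0.056
```

```bash
python3 - <<'E'
from h import *
s=delta(.4545,-.191,.074,90+23.75)
E
```

```text
t 9.2 grasp [ 0.4523 -0.1905  0.0804] tooly yaw 113.46 opening 0.056 F [-1.3 -0.3 -4.3] tilt [-0.0356 -0.0052]
 shift units (tool, now): [-0.07 -0.04  0.21]  turn units: -0.04
```

Call:
carry_out(rows=[-0.07,-0.03,0.08,-0.03,0.3,0,0,0.07,0,0.3])

```text
time_s: 9.45
position: [0.4581, -0.1906, 0.1462]
tool_rot: [[-0.915, -0.402, -0.033], [-0.402, 0.916, -0.006], [0.033, 0.007, -0.999]]
ft_force: [0.2, -0.9, -4.3]
opening: 0.0559
```

```bash
python3 - <<'E'
from h import *
s=delta(.4545,-.191,.074,90+23.75)
E
```

```text
t 9.45 grasp [ 0.4558 -0.191   0.0773] tooly yaw 113.69 opening 0.0559 F [ 0.2 -0.9 -4.3] tilt [-0.033  -0.0063]
 shift units (tool, now): [0.04 0.02 0.11]  turn units: -0.01
```

Call:
carry_out(rows=[0.03,0,0.05,0,0.3,0,0,0.05,0,0.3])

```text
time_s: 9.7
position: [0.4572, -0.1911, 0.1439]
tool_rot: [[-0.915, -0.402, -0.033], [-0.402, 0.916, -0.007], [0.033, 0.007, -0.999]]
ft_force: [-5.7, -0.2, 9.4]
opening: 0.0561
```

```bash
python3 - <<'E'
from h import *
s=delta(.4545,-.191,.074,90+23.75)
E
```

```text
t 9.7 grasp [ 0.4549 -0.1916  0.075 ] tooly yaw 113.7 opening 0.0561 F [-5.7 -0.2  9.4] tilt [-0.0328 -0.0068]
 shift units (tool, now): [0.   0.02 0.03]  turn units: -0.01
```

Call:
carry_out(rows=[0,0,0,0,0.65,0,0,0,0,0.8,0,0,0,0,0.9,0,0,0,0,0.9])

```text
time_s: 10.2
position: [0.4581, -0.1915, 0.1447]
tool_rot: [[-0.915, -0.402, -0.031], [-0.402, 0.916, -0.008], [0.031, 0.005, -1.0]]
ft_force: [-0.0, 0.2, 0.6]
opening: 0.0826
```

```bash
python3 - <<'E'
from h import *
s=delta(.4545,-.191,.2,90+23.75)
E
```

```text
t 10.2 grasp [ 0.456  -0.1921  0.0758] tooly yaw 113.69 opening 0.0826 F [-0.   0.2  0.6] tilt [-0.0305 -0.0076]
 shift units (tool, now): [ 0.16  0.07 -4.14]  turn units: -0.01
```

Raise with the jaws open, then look from above.

Call:
carry_out(rows=[0,0,-0.3,0,0.9,0,0,-0.8,0,0.95,0,0,-0.95,0,1,0,0,-0.95,0,1,0,0,-0.95,0,1,0,0,-0.5,0,1,0,0,0,0,1])

```text
time_s: 11.08
position: [0.4622, -0.1903, 0.2848]
tool_rot: [[-0.915, -0.402, -0.03], [-0.402, 0.916, -0.008], [0.03, 0.005, -1.0]]
ft_force: [-0.1, 0.0, 0.1]
opening: 0.0922
```

```bash
python3 - <<'E'
from h import *
s=delta(.485,.003,.2,90-11.1)
s,im=look('w7',(.09,))
im=grab_frame('side'); cv2.imwrite('pics/s7.png',cv2.resize(im[230:380,270:470,::-1],None,fx=4,fy=4))
E
```

```text
t 11.07 grasp [ 0.4601 -0.1908  0.2158] tooly yaw 113.7 opening 0.0922 F [-0.1  0.   0.1] tilt [-0.0298 -0.0077]
 shift units (tool, now): [-3.37  5.58  0.45]  turn units: 4.35
(74, 308, 42, 70) 1147.0 [(array([ 668. , -323.7]), array([79.7, 31.1]), 6.734950065612793)]
(473, 247, 63, 47) 1422.5 [(array([456.2, -12.1]), array([51.3, 31.2]), 78.130615234375)]
(278, 124, 79, 115) 8394.5 [(array([ 448.3, -194.7]), array([95.2, 62.1]), 23.799694061279297)]
```

View pics/w7.png

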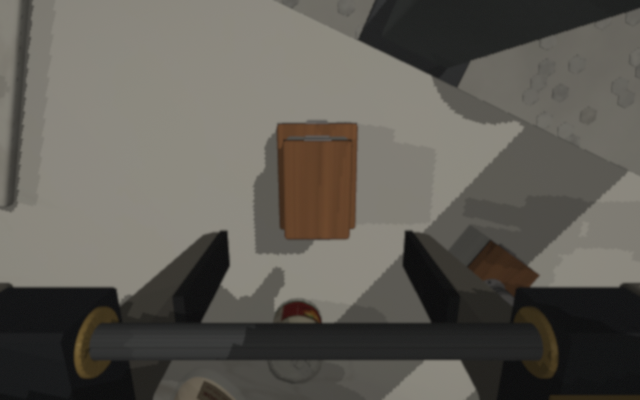

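View pics/s7.png

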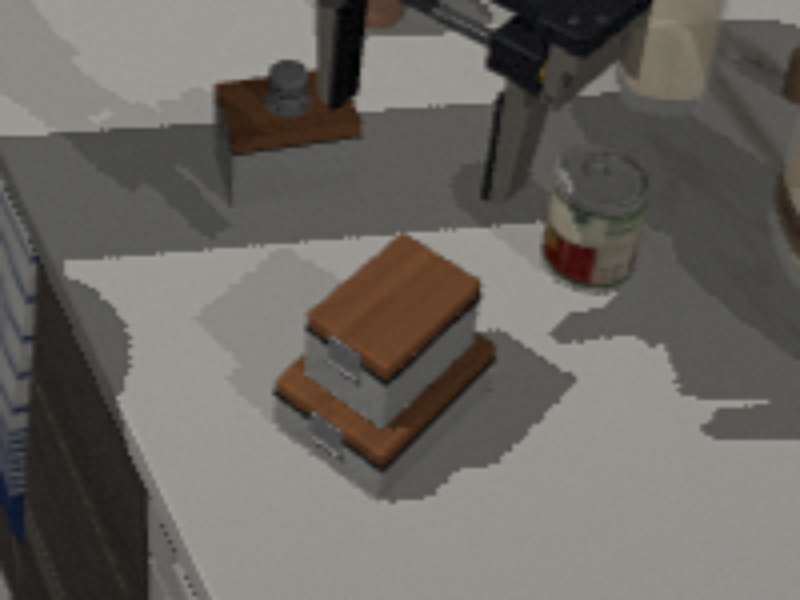

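```bash
python3 - <<'E'
from h import *
im=cv2.imread('pics/w7.png')
cv2.imwrite('pics/c7.png',cv2.resize(im[110:250,265:370],None,fx=5,fy=4.2,interpolation=cv2.INTER_NEAREST))
s=arm.observe()
m=ray('wrist',[(283.5,141),(353,141),(350,239.5),(285,239.5)],.09,s)
b=ray('wrist',[(277.5,124),(357.5,124),(356,229),(280,229)],.04,s)
print(m.mean(0),b.mean(0)); print(np.linalg.norm(np.diff(m,axis=0),axis=1),np.linalg.norm(np.diff(b,axis=0),axis=1))
R=s['tool_rot']; print('tool-frame diff mm',(R.T@(m.mean(0)-b.mean(0)))*1000)
E
```

```text
[ 0.45325648 -0.19081089  0.09      ] [ 0.45155226 -0.1909862   0.04      ]
[0.05495884 0.08277608 0.05506256] [0.07375059 0.10211567 0.07534783]
tool-frame diff mm [-1.93262915e-02 -1.88232661e-01 -5.00289845e+01]
```

View pics/c7.png

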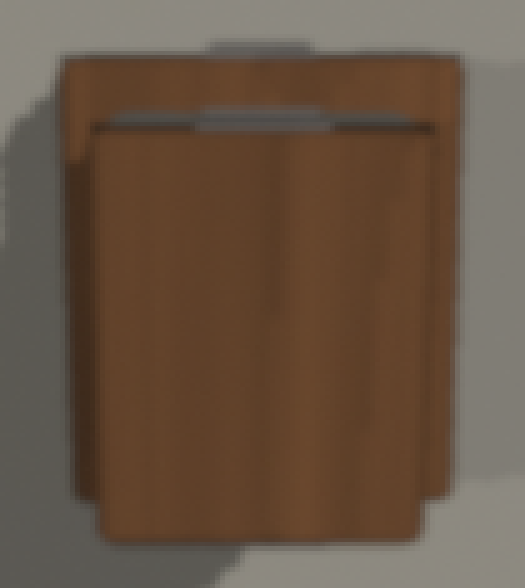

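Call:
carry_out(rows=[0,0,0,0.9,1,0,0,0,0.9,1,0,0,0,0.9,1,0,0,0,0.9,1,0,0,0,0.75,1,0,0.9,0,0,1,0,0.9,0,0,1,0,0.9,0,0,1])

```text
time_s: 12.18
position: [0.474, -0.1088, 0.271]
tool_rot: [[-0.975, 0.216, -0.05], [0.216, 0.976, -0.001], [0.049, -0.011, -0.999]]
ft_force: [0.8, 0.1, 0.4]
opening: 0.0922
```

```bash
python3 - <<'E'
from h import *
s=delta(.485,.006,.2,90-11.1)
E
```

```text
t 12.18 grasp [ 0.4706 -0.1088  0.2021] tooly yaw 77.55 opening 0.0922 F [0.8 0.1 0.4] tilt [-0.05   -0.0006]
 shift units (tool, now): [0.35 3.84 0.04]  turn units: -0.17
```

Call:
carry_out(rows=[0.1,0.4,0,0,1,0.1,0.4,0,0,1,0.1,0.4,0,0,1,0,0.4,0,0,1])

```text
time_s: 12.68
position: [0.4741, -0.0575, 0.2685]
tool_rot: [[-0.975, 0.215, -0.055], [0.215, 0.977, -0.0], [0.053, -0.012, -0.999]]
ft_force: [0.2, 0.4, 0.6]
opening: 0.0922
```

Call:
carry_out(rows=[0,0,0,0,1,0,0,0,0,1])

```text
time_s: 12.92
position: [0.4744, -0.057, 0.2686]
tool_rot: [[-0.975, 0.214, -0.054], [0.214, 0.977, -0.0], [0.053, -0.012, -0.999]]
ft_force: [-0.1, 0.5, 0.5]
opening: 0.0917
```

Call:
carry_out(rows=[0,0.3,-1,0,1,0,0.3,-1,0,1])

```text
time_s: 13.18
position: [0.4804, -0.0401, 0.3277]
tool_rot: [[-0.975, 0.215, -0.059], [0.216, 0.976, -0.0], [0.057, -0.013, -0.998]]
ft_force: [0.0, -0.3, -0.3]
opening: 0.0918
```

Call:
carry_out(rows=[0,0.3,-1,0,1,0,0,0,0,1])

```text
time_s: 13.42
position: [0.4852, -0.0315, 0.3604]
tool_rot: [[-0.975, 0.216, -0.055], [0.216, 0.976, -0.001], [0.053, -0.013, -0.998]]
ft_force: [0.2, -0.3, -0.9]
opening: 0.0919
```

Call:
carry_out(rows=[1,0,0,0,1,1,0,0,0,1,1,0,0,0,1,0,0,0,0,1])

```text
time_s: 13.92
position: [0.3936, -0.0133, 0.3613]
tool_rot: [[-0.974, 0.217, -0.059], [0.218, 0.976, -0.001], [0.058, -0.014, -0.998]]
ft_force: [0.2, 0.2, 0.4]
opening: 0.0918
```

Call:
carry_out(rows=[-1,0,0,0,1,-1,0,0,0,1,-1,0,0,0,1,0,0,0,0,1])

```text
time_s: 14.42
position: [0.4855, -0.0354, 0.3531]
tool_rot: [[-0.974, 0.218, -0.06], [0.218, 0.976, -0.002], [0.058, -0.015, -0.998]]
ft_force: [-0.4, -0.3, -0.9]
opening: 0.0921
```

Call:
carry_out(rows=[0,1,0,0,1,0,1,0,0,1,0,0,0,0,1])

```text
time_s: 14.8
position: [0.498, 0.0233, 0.3498]
tool_rot: [[-0.973, 0.22, -0.064], [0.22, 0.975, -0.002], [0.061, -0.016, -0.998]]
ft_force: [0.4, -0.1, 0.9]
opening: 0.0919
```

Call:
carry_out(rows=[0,-1,0,0,1,0,-1,0,0,1,0,0,0,0,1])

```text
time_s: 15.18
position: [0.4828, -0.0379, 0.3497]
tool_rot: [[-0.974, 0.218, -0.066], [0.219, 0.976, -0.004], [0.063, -0.018, -0.998]]
ft_force: [0.2, 0.6, 1.0]
opening: 0.092
```

Call:
carry_out(rows=[0,0,0,1,1,0,0,0,1,1,0,0,0,0,1])

```text
time_s: 15.55
position: [0.482, -0.038, 0.3493]
tool_rot: [[-0.872, 0.486, -0.066], [0.487, 0.874, -0.003], [0.057, -0.035, -0.998]]
ft_force: [-0.3, 0.4, -0.2]
opening: 0.092
```

Call:
carry_out(rows=[0,0,0,-1,1,0,0,0,-1,1,0,0,0,0,1])

```text
time_s: 15.92
position: [0.4817, -0.0373, 0.349]
tool_rot: [[-0.975, 0.21, -0.067], [0.211, 0.978, -0.003], [0.065, -0.017, -0.998]]
ft_force: [-0.2, -0.2, -0.1]
opening: 0.0919
```

Call:
carry_out(rows=[0,0,1,0,1,0,0,1,0,1,0,0,1,0,1,0,0,0,0,1])

```text
time_s: 16.42
position: [0.4761, -0.037, 0.2576]
tool_rot: [[-0.974, 0.215, -0.065], [0.216, 0.976, -0.002], [0.063, -0.016, -0.998]]
ft_force: [0.2, 0.8, -0.1]
opening: 0.0918
```

Call:
carry_out(rows=[0,0,-0.3,0,1,0,0,-0.3,0,1,0,0,-0.3,0,1,0,0,-0.3,0,1,0,0,-0.3,0,1,0,0,-0.3,0,1,0,0,-0.3,0,1,0,0,0,0,1])

```text
time_s: 17.42
position: [0.4825, -0.0368, 0.33]
tool_rot: [[-0.975, 0.217, -0.057], [0.217, 0.976, -0.003], [0.055, -0.015, -0.998]]
ft_force: [0.6, 0.8, -0.5]
opening: 0.0919
```

Call:
carry_out(rows=[0,0,1,0,1,0,0,1,0,1,0,0,1,0,1,0,0,0,0,1])

```text
time_s: 17.92
position: [0.4771, -0.0371, 0.2377]
tool_rot: [[-0.975, 0.217, -0.057], [0.217, 0.976, -0.003], [0.055, -0.015, -0.998]]
ft_force: [0.1, -1.2, 0.4]
opening: 0.092
```

Call:
carry_out(rows=[0,0.1,0,0,1,0,0.1,0,0,1,0,0.1,0,0,1,0,0.1,0,0,1,0,0.1,0,0,1,0,0.1,0,0,1,0,0.1,0,0,1,0,0,0,0,1])

```text
time_s: 18.92
position: [0.4839, -0.015, 0.2408]
tool_rot: [[-0.975, 0.217, -0.052], [0.217, 0.976, -0.003], [0.05, -0.014, -0.999]]
ft_force: [-0.1, 0.4, 0.3]
opening: 0.0922
```

Call:
carry_out(rows=[0,0.05,0,0,1,0,0.05,0,0,1,0,0.05,0,0,1,0,0.05,0,0,1,0,0.05,0,0,1,0,0.05,0,0,1,0,0.05,0,0,1,0,0.05,0,0,1])

```text
time_s: 19.92
position: [0.4866, -0.0027, 0.2405]
tool_rot: [[-0.975, 0.217, -0.052], [0.217, 0.976, -0.003], [0.05, -0.015, -0.999]]
ft_force: [-0.2, -0.3, 0.5]
opening: 0.0921
```

Call:
carry_out(rows=[0,0.05,-0.5,0,1,0,0.05,-0.5,0,1,0,0.05,-0.5,0,1,0,0.05,-0.5,0,1,0,0,0.5,0,1,0,0,0.5,0,1,0,0,0.5,0,1,0,0,0.5,0,1])

```text
time_s: 20.92
position: [0.4884, 0.0037, 0.2426]
tool_rot: [[-0.975, 0.217, -0.05], [0.217, 0.976, -0.003], [0.048, -0.014, -0.999]]
ft_force: [-0.4, 0.4, 0.2]
opening: 0.092
```

Call:
carry_out(rows=[-0.4,0,0,0,1,0.4,0,0,0,1,-0.4,0,0,0,1,0.4,0,0,0,1,-0.4,0,0,0,1,0.4,0,0,0,1,-0.4,0,0,0,1,0.4,0,0,0,1])

```text
time_s: 21.92
position: [0.4899, 0.0034, 0.242]
tool_rot: [[-0.975, 0.217, -0.05], [0.217, 0.976, -0.003], [0.048, -0.014, -0.999]]
ft_force: [-0.7, 0.0, 0.1]
opening: 0.0919
```

```bash
python3 - <<'E'
from h import *
s=delta(.485,.006,.045,90-11.1)
look('w8',(.06,))
E
```

```text
t 21.93 grasp [0.4864 0.0032 0.1731] tooly yaw 77.46 opening 0.0919 F [-0.7  0.   0.1] tilt [-0.0504 -0.0032]
 shift units (tool, now): [-0.14  0.14  4.27]  turn units: -0.18
(74, 307, 29, 71) 525.0 [(array([ 564. , -223.8]), array([75.4, 17.1]), -30.15479278564453)]
(0, 162, 117, 126) 8302.0 [(array([ 458. , -214.6]), array([93. , 68.1]), 23.02193832397461)]
(286, 149, 71, 104) 6871.0 [(array([485.5,   6.5]), array([83.6, 54. ]), -11.136322021484375)]
(57, 137, 107, 138) 2709.0 [(array([ 449.9, -173.9]), array([94.8, 72.2]), 23.700838088989258)]
```

View pics/w8.png

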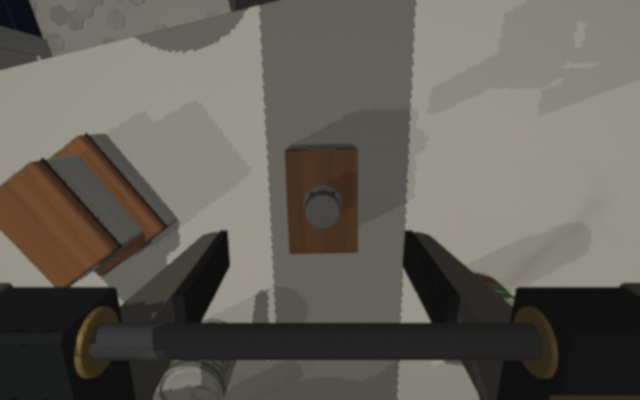

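Call:
carry_out(rows=[-0.15,0.15,0.3,-0.18,1,0,0,0.6,0,1,0,0,0.6,0,1,0,0,0.6,0,1,0,0,0.6,0,1,0,0,0.6,0,1,0,0,0.5,0,1,0,0,0,0,1])

```text
time_s: 22.98
position: [0.4868, 0.0085, 0.1207]
tool_rot: [[-0.982, 0.184, -0.054], [0.184, 0.983, -0.003], [0.052, -0.013, -0.999]]
ft_force: [-0.6, 0.0, 0.5]
opening: 0.0917
```

```bash
python3 - <<'E'
from h import *
s=delta(.4855,.0065,.045,90-11.1)
E
```

```text
t 22.98 grasp [0.4831 0.0083 0.0518] tooly yaw 79.42 opening 0.0917 F [-0.6  0.   0.5] tilt [-0.0538 -0.0028]
 shift units (tool, now): [-0.1  -0.04  0.22]  turn units: 0.07
```

Call:
carry_out(rows=[-0.1,-0.04,0.2,0.07,1,0,0,0,0,1,0,0,0,0,0.55,0,0,0,0,0.3,0,0,0,0,0.3,0,0,0,0,0.3,0,0,0,0,0.3])

```text
time_s: 23.85
position: [0.4908, 0.0067, 0.1158]
tool_rot: [[-0.98, 0.194, -0.05], [0.194, 0.981, -0.003], [0.049, -0.012, -0.999]]
ft_force: [0.7, -0.7, -2.1]
opening: 0.0559
```

```bash
python3 - <<'E'
from h import *
s=delta(.4855,.0065,.235,90-11.1)
look('w9',(.06,))
E
```

```text
t 23.85 grasp [0.4873 0.0065 0.0469] tooly yaw 78.84 opening 0.0559 F [ 0.7 -0.7 -2.1] tilt [-0.0504 -0.0026]
 shift units (tool, now): [ 0.37 -0.09 -6.26]  turn units: -0.01
(160, 307, 25, 71) 627.0 [(array([508.3, -66.1]), array([38.2,  9.7]), -21.097640991210938)]
(0, 235, 55, 83) 2055.5 [(array([ 463.1, -126.8]), array([34.6, 21.9]), 23.71030044555664)]
(249, 175, 133, 148) 13343.0 [(array([476.9,   8.5]), array([68. , 56.6]), -10.746490478515625)]
```

View pics/w9.png

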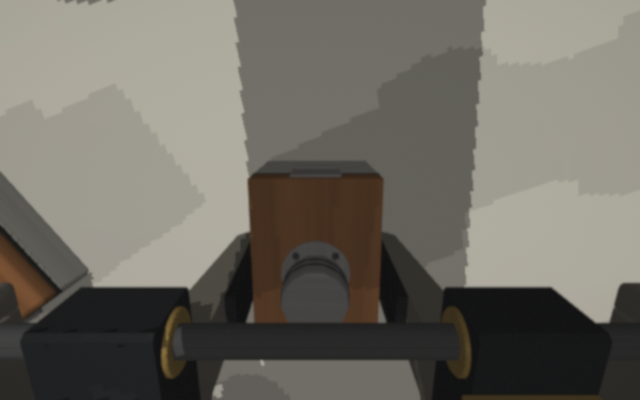

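Call:
carry_out(rows=[0,0,-0.2,0,0.3,0,0,-0.6,0,0.3,0,0,-0.7,0,0.3,0,0,-0.7,0,0.3,0,0,-0.7,0,0.3,0,0,-0.7,0,0.3,0,0,-0.7,0,0.3,0,0,-0.6,0,0.3], squeeze=30)

```text
time_s: 24.9
position: [0.4937, 0.007, 0.2641]
tool_rot: [[-0.979, 0.193, -0.063], [0.194, 0.981, -0.003], [0.062, -0.015, -0.998]]
ft_force: [-1.1, 0.8, -5.8]
opening: 0.0563
```

```bash
python3 - <<'E'
from h import *
print(ray('wrist',[(249,176),(382,176)],.06,arm.observe()))
s=delta(.455,-.1908,.195,90+23.75)
E
```

```text
[[ 0.45779996 -0.04682352  0.06      ]
 [ 0.47933224  0.06323935  0.06      ]]
t 24.9 grasp [0.4893 0.0068 0.1952] tooly yaw 78.85 opening 0.0563 F [-1.1  0.8 -5.8] tilt [-0.0633 -0.0031]
 shift units (tool, now): [-0.16 -6.68  0.1 ]  turn units: -4.36
```

Call:
carry_out(rows=[0,0,0,-0.5,0.3,0,0,0,-0.7,0.3,0,0,0,-0.7,0.3,0,0,0,-0.7,0.3,0,0,0,-0.7,0.3,0,0,0,-0.7,0.3,0,0,0,-0.4,0.3,0,0,0,0,0.3])

```text
time_s: 25.9
position: [0.4893, 0.0069, 0.2637]
tool_rot: [[-0.903, -0.424, -0.07], [-0.425, 0.905, -0.003], [0.065, 0.027, -0.998]]
ft_force: [0.1, 1.1, -6.2]
opening: 0.0562
```

```bash
python3 - <<'E'
from h import *
s=delta(.455,-.1908,.195,90+23.75)
E
```

```text
t 25.9 grasp [0.4844 0.0066 0.1949] tooly yaw 115.1 opening 0.0562 F [ 0.1  1.1 -6.2] tilt [-0.0702 -0.0034]
 shift units (tool, now): [ 3.68 -5.54  0.09]  turn units: 0.17
```

Call:
carry_out(rows=[0.2,-0.3,0,0.17,0.3,0.33,-0.5,0,0,0.3,0.33,-0.5,0,0,0.3,0.33,-0.5,0,0,0.3,0.33,-0.5,0,0,0.3,0.33,-0.5,0,0,0.3,0.33,-0.5,0,0,0.3,0.33,-0.5,0,0,0.3])

```text
time_s: 26.9
position: [0.4626, -0.139, 0.266]
tool_rot: [[-0.916, -0.396, -0.071], [-0.396, 0.918, -0.005], [0.067, 0.024, -0.997]]
ft_force: [-0.6, 0.5, -6.8]
opening: 0.0558
```

```bash
python3 - <<'E'
from h import *
s=delta(.455,-.1908,.195,90+23.75)
E
```

```text
t 26.9 grasp [ 0.4576 -0.1393  0.1972] tooly yaw 113.31 opening 0.0558 F [-0.6  0.5 -6.8] tilt [-0.0714 -0.0046]
 shift units (tool, now): [ 0.76 -1.54  0.09]  turn units: -0.05
```

Call:
carry_out(rows=[0.19,-0.38,0,-0.05,0.3,0.19,-0.38,0,0,0.3,0.19,-0.38,0,0,0.3,0.19,-0.38,0,0,0.3,0,0,0.3,0,0.3,0,0,0.4,0,0.3,0,0,0.3,0,0.3])

```text
time_s: 27.78
position: [0.4568, -0.1951, 0.2348]
tool_rot: [[-0.914, -0.4, -0.071], [-0.4, 0.916, -0.004], [0.067, 0.025, -0.997]]
ft_force: [0.4, 0.7, -6.0]
opening: 0.056
```

```bash
python3 - <<'E'
from h import *
s=delta(.4553,-.1906,.137,90+23.75)
im=grab_frame('side'); cv2.imwrite('pics/s10.png',cv2.resize(im[200:350,270:470,::-1],None,fx=4,fy=4))
E
```

```text
t 27.77 grasp [ 0.4519 -0.1954  0.1659] tooly yaw 113.56 opening 0.056 F [ 0.4  0.7 -6. ] tilt [-0.0709 -0.0042]
 shift units (tool, now): [-0.23  0.08  0.95]  turn units: -0.02
```

View pics/s10.png

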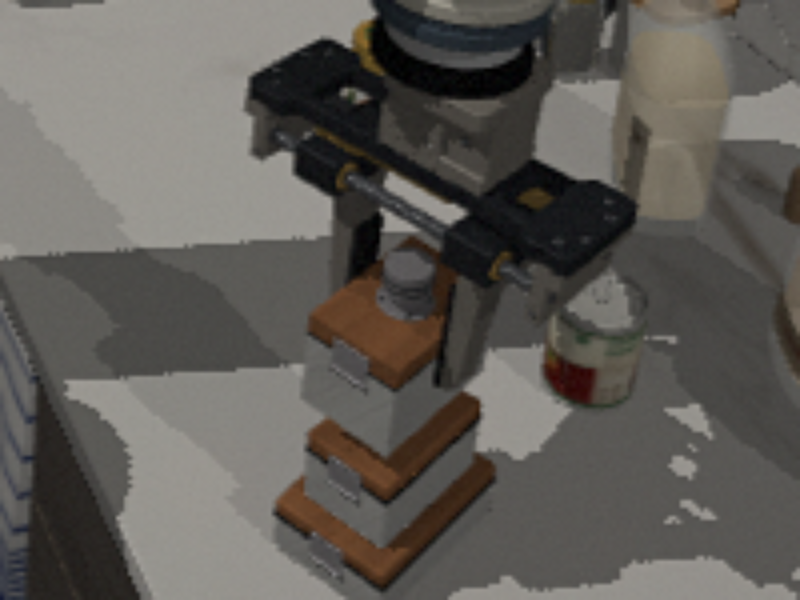

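Call:
carry_out(rows=[-0.15,0.08,0.3,-0.02,0.3,-0.08,0,0.3,0,0.3,0,0,0.2,0,0.3])

```text
time_s: 28.2
position: [0.4604, -0.1889, 0.2076]
tool_rot: [[-0.912, -0.403, -0.072], [-0.404, 0.915, -0.003], [0.068, 0.026, -0.997]]
ft_force: [-0.5, 0.4, -6.1]
opening: 0.0559
```

```bash
python3 - <<'E'
from h import *
s=delta(.4553,-.1906,.137,90+23.75)
E
```

```text
t 28.2 grasp [ 0.4554 -0.1892  0.1388] tooly yaw 113.79 opening 0.0559 F [-0.5  0.4 -6.1] tilt [-0.0724 -0.0035]
 shift units (tool, now): [ 0.02 -0.04  0.06]  turn units: 0.0
```

Call:
carry_out(rows=[0.02,-0.04,0.04,0,0.3,0,0,0.03,0,0.3])

```text
time_s: 28.45
position: [0.4604, -0.1902, 0.2065]
tool_rot: [[-0.912, -0.403, -0.072], [-0.404, 0.915, -0.003], [0.067, 0.026, -0.997]]
ft_force: [-4.8, 1.9, 11.0]
opening: 0.0556
```

Call:
carry_out(rows=[0,0,0,0,0.65,0,0,0,0,0.75,0,0,0,0,0.9,0,0,0,0,0.95,0,0,0,0,1])

```text
time_s: 29.08
position: [0.4619, -0.1912, 0.2082]
tool_rot: [[-0.913, -0.403, -0.068], [-0.404, 0.915, -0.005], [0.064, 0.023, -0.998]]
ft_force: [-0.2, 0.5, -0.8]
opening: 0.0918
```

```bash
python3 - <<'E'
from h import *
s=delta(.4553,-.1906,.25,90+23.75)
E
```

```text
t 29.07 grasp [ 0.4572 -0.1915  0.1393] tooly yaw 113.79 opening 0.0918 F [-0.2  0.5 -0.8] tilt [-0.0682 -0.0051]
 shift units (tool, now): [ 0.28  0.14 -3.68]  turn units: 0.0
```

Call:
carry_out(rows=[0,0,-0.3,0,1,0,0,-0.4,0,1,0,0,-0.4,0,1,0,0,-0.4,0,1,0,0,-0.4,0,1,0,0,-0.4,0,1,0,0,-0.4,0,1,0,0,-0.4,0,1])

```text
time_s: 30.08
position: [0.4688, -0.1907, 0.3079]
tool_rot: [[-0.913, -0.403, -0.067], [-0.404, 0.915, -0.005], [0.064, 0.022, -0.998]]
ft_force: [0.3, 0.1, 0.5]
opening: 0.0919
```

```bash
python3 - <<'E'
from h import *
s=delta(.453,-.1908,.167,90+23.75)
s,im=look('w11',(.15,))
cv2.imwrite('pics/c11.png',cv2.resize(im[90:270,240:400,::-1],None,fx=4,fy=3.3))
im=grab_frame('side'); cv2.imwrite('pics/s11.png',cv2.resize(im[200:350,270:470,::-1],None,fx=4,fy=4))
E
```

```text
t 30.07 grasp [ 0.4641 -0.1911  0.2391] tooly yaw 113.79 opening 0.0919 F [0.3 0.1 0.5] tilt [-0.0674 -0.0054]
 shift units (tool, now): [0.18 0.1  2.42]  turn units: 0.0
(74, 308, 43, 70) 1082.5 [(array([ 626.6, -307.9]), array([66. , 24.9]), 1.9782729148864746)]
(279, 127, 83, 130) 9388.5 [(array([ 448.4, -192.8]), array([94.4, 57.7]), 23.702478408813477)]
```

View pics/c11.png

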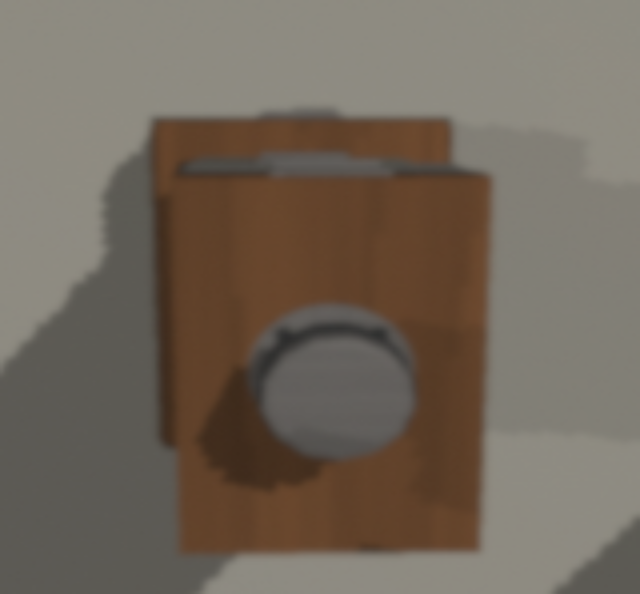

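View pics/s11.png

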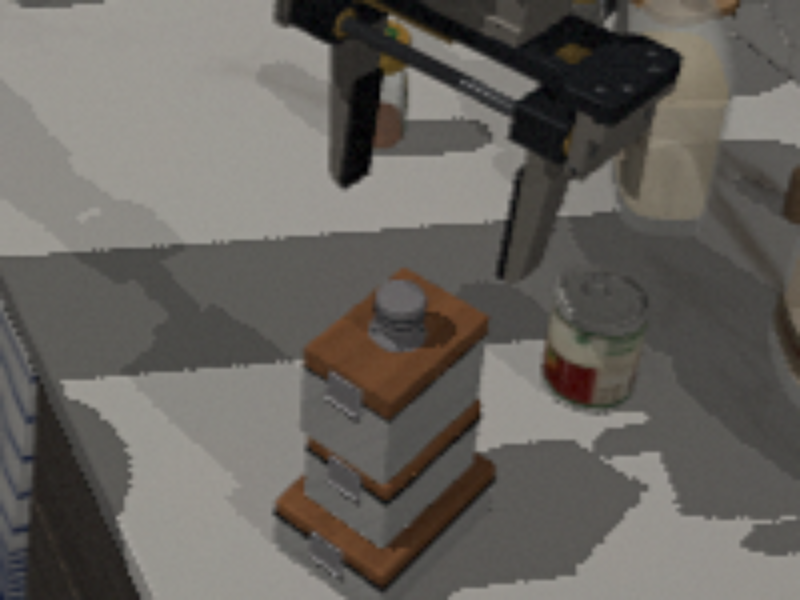

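```bash
python3 - <<'E'
from h import *
s=arm.observe()
p=ray('wrist',[(284.5,143.3),(362.5,143.3),(360,256.7),(285,256.7)],.15,s); print(p.mean(0),np.linalg.norm(np.diff(p,axis=0),axis=1))
k=ray('wrist',(324.3,210.3),.176,s); print(k)
b=ray('wrist',[(278,126.4),(352.7,126.4)],.04,s); print(b.mean(0))
R=s['tool_rot']; c=np.array([.4516,-.191]); print('expected base edge mid',c+np.array([R[0,0],R[1,0]])*.051)
E
```

```text
[ 0.45400688 -0.18879704  0.15      ] [0.05450624 0.08429443 0.05617847]
[[ 0.45368969 -0.18922329  0.176     ]]
[ 0.40770862 -0.21283707  0.04      ]
expected base edge mid [ 0.40505187 -0.21159563]
```

Call:
carry_out(rows=[0,0,0,0.6,1,0,0,0,0.6,1,0,0,0,0.6,1,0,0,0,0.6,1,0,0,0.3,0,1,0,0,0.3,0,1,0,0,0.3,0,1])

```text
time_s: 31.05
position: [0.4666, -0.1908, 0.2784]
tool_rot: [[-0.995, -0.074, -0.068], [-0.074, 0.997, -0.005], [0.068, -0.0, -0.998]]
ft_force: [-0.0, -1.0, -0.4]
opening: 0.0919
```

```bash
python3 - <<'E'
from h import *
s=delta(.4538,-.189,.2,94.6); print(s['tool_rot'][2])
E
```

```text
t 31.05 grasp [ 0.4619 -0.1912  0.2095] tooly yaw 94.26 opening 0.0919 F [-0.  -1.  -0.4] tilt [-0.0677 -0.0054]
 shift units (tool, now): [0.24 0.09 0.33]  turn units: -0.04
[ 6.79107604e-02 -3.34898745e-04 -9.97691343e-01]
```

Call:
carry_out(rows=[0.12,0.05,0.15,0,1,0.12,0.04,0.15,0,1,0,0,0,0,1])

```text
time_s: 31.42
position: [0.4573, -0.1883, 0.268]
tool_rot: [[-0.995, -0.075, -0.07], [-0.075, 0.997, -0.004], [0.07, 0.001, -0.998]]
ft_force: [-0.8, 0.2, 0.3]
opening: 0.092
```

```bash
python3 - <<'E'
from h import *
s=delta(.4538,-.189,.174,94.6); print(s['tool_rot'][2])
s,im=look('w12',(.15,))
cv2.imwrite('pics/c12.png',cv2.resize(im[150:350,210:430,::-1],None,fx=3.5,fy=3))
E
```

```text
t 31.43 grasp [ 0.4525 -0.1886  0.1992] tooly yaw 94.32 opening 0.092 F [-0.8  0.2  0.3] tilt [-0.07   -0.0045]
 shift units (tool, now): [-0.1  -0.02  0.84]  turn units: -0.03
[ 7.01086898e-02  7.90382451e-04 -9.97539045e-01]
(74, 309, 26, 69) 820.0 [(array([ 540.3, -334. ]), array([51.6, 16.6]), -2.8600082397460938)]
(250, 131, 127, 174) 12790.0 [(array([ 446.5, -190.9]), array([97.5, 57.6]), 23.721223831176758)]
```

View pics/c12.png

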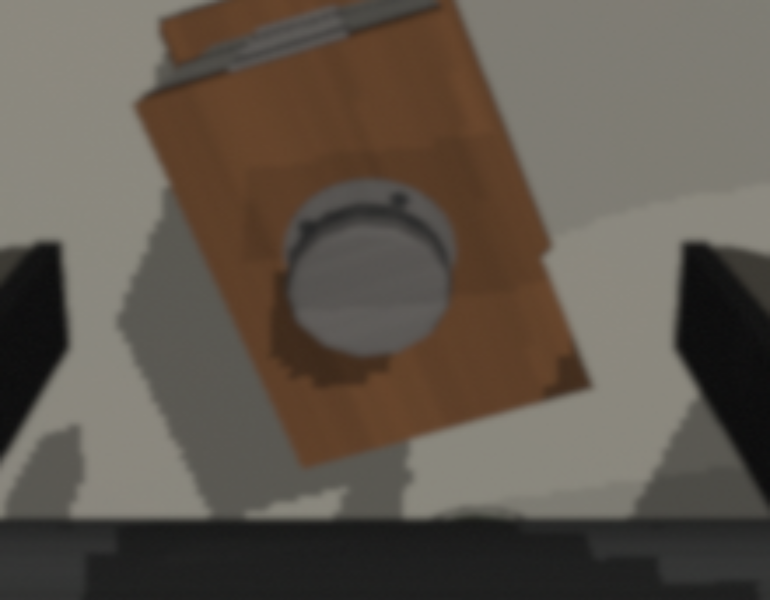

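```bash
python3 - <<'E'
from h import *
s=arm.observe(); k=ray('wrist',(315.4,245.7),.176,s)[0]; print(k)
delta(k[0],k[1],.174,94.6)
E
```

```text
[ 0.45279649 -0.18914639  0.176     ]
t 31.48 grasp [ 0.4528 -0.1887  0.1994] tooly yaw 94.32 opening 0.092 F [ 0.1 -0.5 -0.3] tilt [-0.0695 -0.0047]
 shift units (tool, now): [-0.06 -0.01  0.85]  turn units: -0.04
```

Call:
carry_out(rows=[-0.03,0,0.25,0,0.8,-0.03,0,0.25,0,0.6,0,0,0.2,0,0.6,0,0,0.12,0,0.6,0,0,0,0,0.6], squeeze=6)

```text
time_s: 32.1
position: [0.4581, -0.1885, 0.2421]
tool_rot: [[-0.995, -0.076, -0.069], [-0.075, 0.997, -0.005], [0.069, 0.0, -0.998]]
ft_force: [0.9, 0.2, -0.1]
opening: 0.0553
```

```bash
python3 - <<'E'
from h import *
s=delta(.4530,-.1890,.174,94.6); print(s['tool_rot'][2])
s,im=look('w13',(.15,))
cv2.imwrite('pics/c13.png',cv2.resize(im[150:350,210:430,::-1],None,fx=3.5,fy=3))
im=grab_frame('side'); cv2.imwrite('pics/s13.png',cv2.resize(im[200:350,270:470,::-1],None,fx=4,fy=4))
E
```

```text
t 32.1 grasp [ 0.4534 -0.1888  0.1732] tooly yaw 94.33 opening 0.0553 F [ 0.9  0.2 -0.1] tilt [-0.0687 -0.005 ]
 shift units (tool, now): [ 0.01 -0.01 -0.02]  turn units: -0.03
[ 6.89242500e-02  2.35912424e-04 -9.97621868e-01]
(461, 395, 137, 5) 537.5 [(array([538.7, -54.9]), array([81.6,  2.8]), -85.72032642364502)]
(163, 307, 24, 71) 735.5 [(array([ 518.1, -266.1]), array([46.1, 12.9]), -1.1834487915039062)]
(241, 130, 136, 193) 15756.0 [(array([ 446.8, -191.2]), array([98.1, 57.8]), 24.060874938964844)]
```

View pics/c13.png

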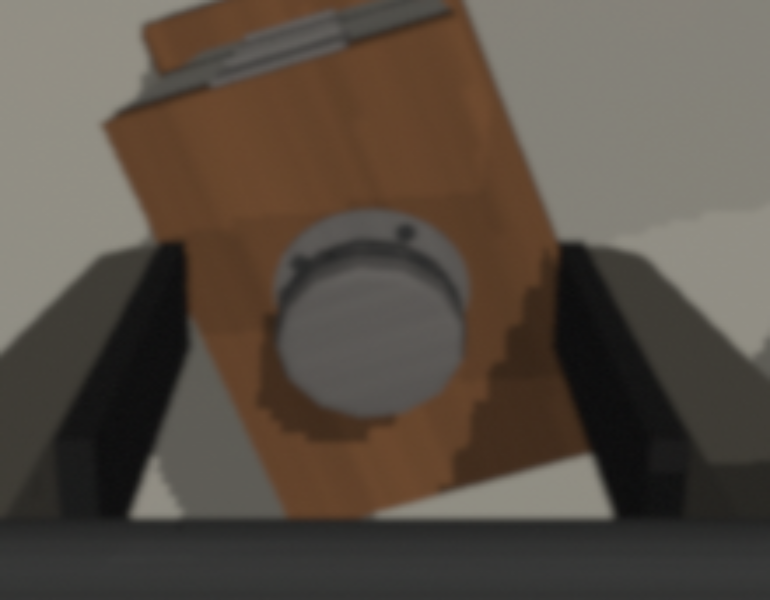

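View pics/s13.png

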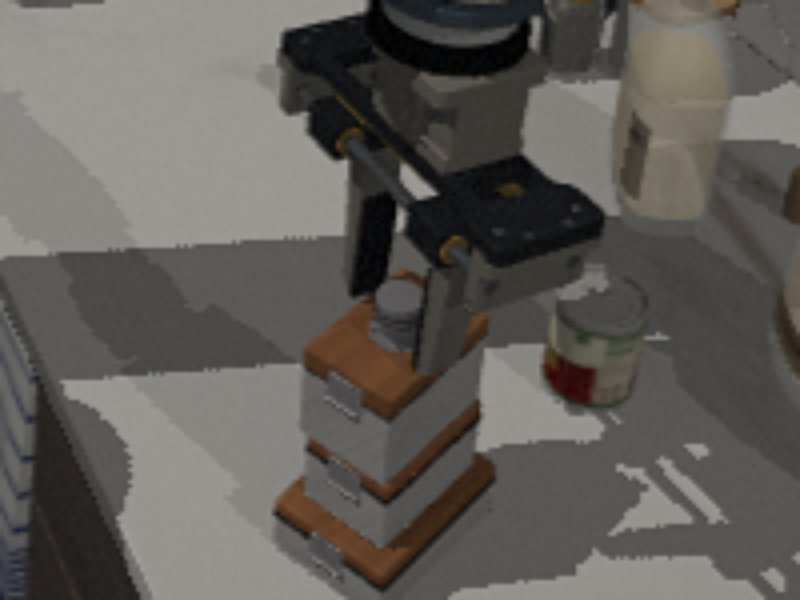

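Call:
carry_out(rows=[0,0,0,0,0.4,0,0,0,0,0.33,0,0,0,0,0.15,0,0,0,0,0.1,0,0,0,0,0.1,0,0,0,0,0.1], squeeze=8)

```text
time_s: 32.95
position: [0.4585, -0.1886, 0.243]
tool_rot: [[-0.995, -0.075, -0.067], [-0.075, 0.997, -0.006], [0.067, -0.0, -0.998]]
ft_force: [0.3, 0.5, -0.1]
opening: 0.0259
```

```bash
python3 - <<'E'
from h import *
s=arm.observe(); x=s['position']+.069*s['tool_rot'][:,2]; print(ray('wrist',(316.3,262.4),.176,s))
s=delta(x[0],x[1],x[2]+.025,94.6); print(s['tool_rot'][2],s['torque'])
E
```

```text
[[ 0.45308267 -0.18904622  0.176     ]]
t 32.95 grasp [ 0.4539 -0.189   0.1742] tooly yaw 94.33 opening 0.0259 F [ 0.3  0.5 -0.1] tilt [-0.0672 -0.0056]
 shift units (tool, now): [ 0.06 -0.   -0.83]  turn units: -0.03
[ 6.74299046e-02 -4.78716723e-04 -9.97723899e-01] [ 0.02740192 -0.0495023  -0.01184198]
```

Call:
carry_out(rows=[0.01,0,-0.1,0,0.1,0.01,0,-0.1,0,0.1,0,0,0,0,0.1])

```text
time_s: 33.33
position: [0.4584, -0.1886, 0.2495]
tool_rot: [[-0.995, -0.076, -0.067], [-0.075, 0.997, -0.006], [0.067, -0.001, -0.998]]
ft_force: [0.3, 0.5, -0.8]
opening: 0.0254
```

```bash
python3 - <<'E'
from h import *
s=delta(.4539,-.189,.1992,94.3); print(s['tool_rot'][2],s['torque'])
E
```

```text
t 33.33 grasp [ 0.4537 -0.189   0.1807] tooly yaw 94.33 opening 0.0254 F [ 0.3  0.5 -0.8] tilt [-0.0672 -0.0056]
 shift units (tool, now): [ 0.04  0.   -0.62]  turn units: 0.0
[ 6.73869409e-02 -5.20963721e-04 -9.97726781e-01] [ 0.04643137 -0.04413904  0.01810607]
```

Force is only the rod's weight (about 0.7 N), so it is following straight. I'll continue the pull.

Call:
carry_out(rows=[0.01,0,-0.12,0,0.1,0.01,0,-0.12,0,0.1,0.01,0,-0.1,0,0.1,0,0,0,0,0.1])

```text
time_s: 33.83
position: [0.4582, -0.1887, 0.2607]
tool_rot: [[-0.995, -0.075, -0.067], [-0.075, 0.997, -0.006], [0.067, -0.001, -0.998]]
ft_force: [-0.5, -0.0, -0.4]
opening: 0.0255
```

```bash
python3 - <<'E'
from h import *
s=delta(.4539,-.189,.1992,94.3); print(s['tool_rot'][2],s['torque'])
im=grab_frame('side'); cv2.imwrite('pics/s14.png',cv2.resize(im[220:320,310:430,::-1],None,fx=6,fy=6,interpolation=cv2.INTER_CUBIC))
E
```

```text
t 33.83 grasp [ 0.4536 -0.1891  0.1918] tooly yaw 94.33 opening 0.0255 F [-0.5 -0.  -0.4] tilt [-0.0669 -0.0057]
 shift units (tool, now): [ 0.    0.   -0.25]  turn units: 0.0
[ 6.71238277e-02 -6.16196177e-04 -9.97744462e-01] [ 0.06387943 -0.02185242  0.01844412]
```

View pics/s14.png

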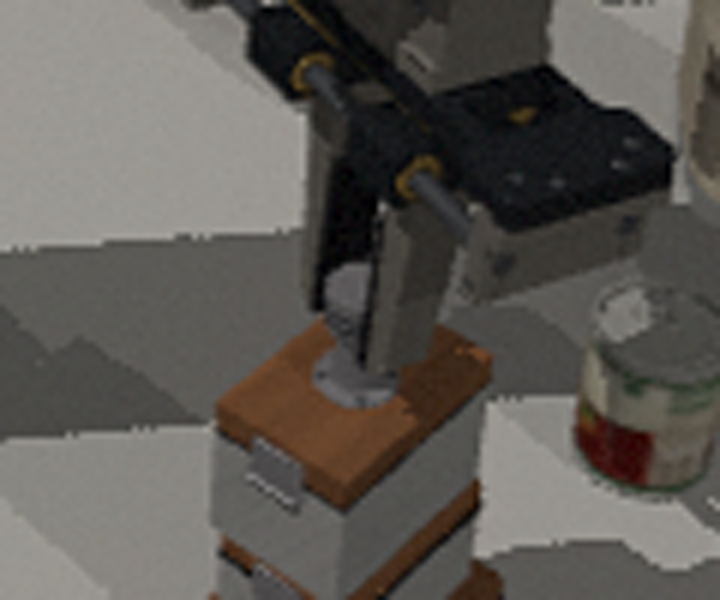

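Call:
carry_out(rows=[0.01,0,-0.1,0,0.1,0.01,0,-0.1,0,0.1,0,0,-0.05,0,0.1,0,0,0,0,0.1,0,0,0,0,0.1])

```text
time_s: 34.5
position: [0.458, -0.1886, 0.2684]
tool_rot: [[-0.995, -0.076, -0.067], [-0.075, 0.997, -0.006], [0.067, -0.0, -0.998]]
ft_force: [0.5, -0.1, -1.1]
opening: 0.0254
```

```bash
python3 - <<'E'
from h import *
s=delta(.4539,-.189,.1992,94.3); print(s['tool_rot'][2],s['torque'])
for n in ('side','scene'):
  im=grab_frame(n)
  cv2.imwrite(f'pics/{n}15.png',cv2.resize(im[220:360,310:430,::-1] if n=='side' else im[180:310,330:450,::-1],None,fx=5,fy=4.2,interpolation=cv2.INTER_CUBIC))
look('w15',(.15,))
E
```

```text
t 34.5 grasp [ 0.4533 -0.189   0.1996] tooly yaw 94.33 opening 0.0254 F [ 0.5 -0.1 -1.1] tilt [-0.0673 -0.0055]
 shift units (tool, now): [-0.02 -0.    0.01]  turn units: 0.0
[ 6.74910296e-02 -4.06034525e-04 -9.97719798e-01] [ 0.06050634 -0.0521583  -0.05957572]
(290, 276, 53, 27) 569.5 [(array([ 491.9, -186.2]), array([33.1, 18. ]), -85.71755886077881)]
(251, 130, 116, 104) 6378.0 [(array([ 432.4, -197.2]), array([66.6, 57.4]), 23.51706314086914)]
```

View pics/side15.png

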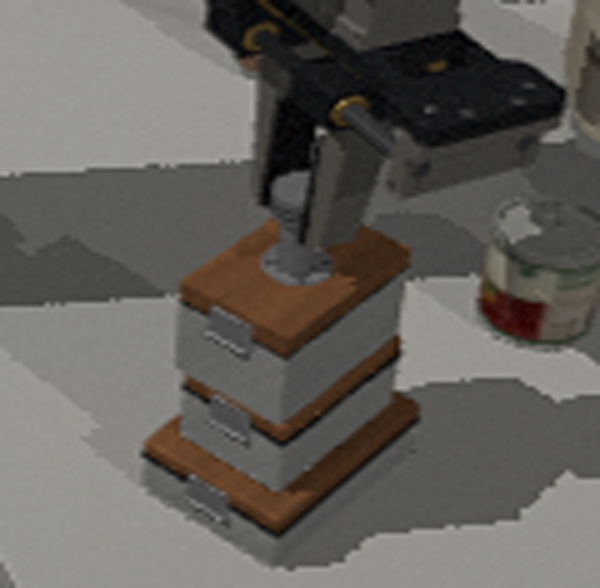

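View pics/scene15.png

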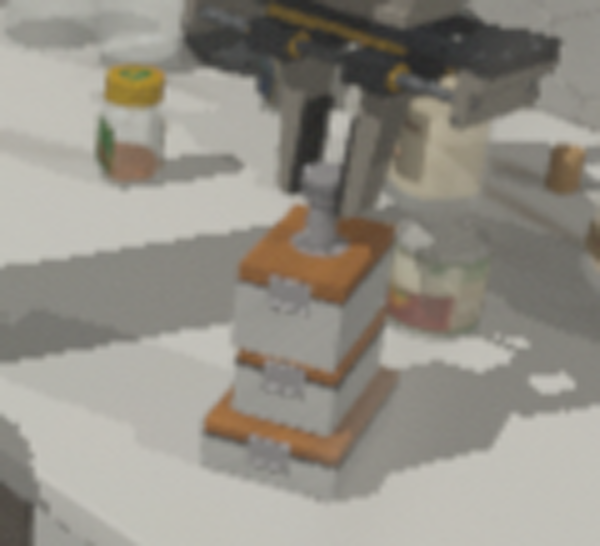

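View pics/w15.png

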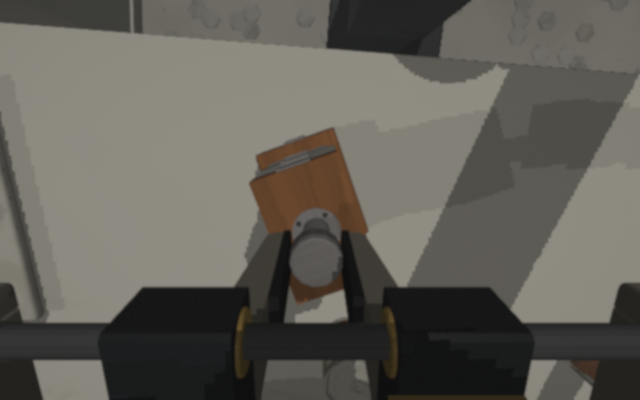

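The pull measures 25.4 mm, with no slip or side load, and the cases are still square. Handing in.

```bash
python3 -c "
from cell import workorder,arm
print(workorder.hand_in()); s=arm.observe(); print(s['time_s'],s['opening'],s['ft_force'])"
```

```text
the job is handed in; nothing more can be done
None
the job is handed in; nothing more can be done
```

I stacked the plain case on the big case and the pump case on top, released each one, then drew the pump rod up and finished still holding the knob. I handed the job in at about 34.6 s of the 72 s allowed; no verdict was reported.

**Last checks**
- **Mid case on base:** the wrist view put it within about 2 mm of centred and parallel. I measured this before placing the pump case on it.
- **Pump case on mid case:** it was about 2 mm off centre and parallel to within about 0.5°, and it looked seated in the side view. I measured the offset before the pull; a partial view afterwards still showed it square.
- **Rod:** the gripper rose 25.4 mm, and the knob sat at about the same place in the wrist picture before and after, so it had not slipped. The force was about 1 N, roughly the rod's own weight, with almost no side force. The gripper reads 25.4 mm on the 26 mm knob.
- **Bystanders:** I did not measure them again. The tin and spice jar look undisturbed in the last pictures; the shaker is not in them.

**What was off**
- **Tool tilt:** the tool drifted to about 0.067 rad off vertical during the faster sideways moves, and I could not command it back. I turned the jaws so the tilt lay in the plane of the pads, and corrected sideways so the pull stayed vertical. The rod looks straight, but I did not measure its angle to the bore.
- **Camera disagreement:** the first side view placed the mid case about 7 mm away from where the wrist camera did, and the base case about 4 mm away. I relied on the wrist camera, and both grasps bore it out.

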